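# Reset the tripped over-temperature cut-out of a dry-block heater

## Task

The over-temperature cut-out of the dry-block heater has tripped. With your fingertips push the sliding cover aside to open the well beneath it, reach into the well and press the sunken reset button until it latches down, then push the cover fully shut again so that spills stay out. Only touch and push, never grip or lift anything; do not lean hard on the heater, leave the limit dial as it is set, and leave the tubes in the block and the things beside the heater where they are.

Things in the scene. Friction and masses are not known exactly. Their poses are not given: they have to be found in the camera images.
- dry_bath: dry-block heater, a white bench instrument fixed to the table, 220 mm deep (x) by 240 wide (y). Origin: centre of the underside; x to its back, y to its left seen from the front, z up. Its front 100 mm (x -110 to -10) is a flat deck, top at z = 62 mm; behind, housing and tube block rise to 94 mm. On the deck: the reset well with sliding cover (right) and the limit dial (left).
- well_mouth (a point): centre of the reset well's mouth, level with the deck, at (-57, -65, 62) mm in the heater's frame, same axes. A recess 38 mm (x) by 46 mm (y), floor 20 mm down; closed fingers turned with the heater fit in. Guide rails of the cover run along y, 26-31 mm either side of here in x, 7 mm high, from 33 mm on the -y side to 92 mm on the +y side, joined there by 4 mm high stop bars.
- reset_top (a point): centre of the top face of the reset button, a round black button 15 mm across standing up at the middle of the well. Tripped (out) its top is 9 mm below the well's mouth (53 mm above the table); latched it is 15 mm below (47 mm above the table).
- cutout_reset (a joint): travel of the reset button, m: 0 = tripped (out), 0.006 = fully in and latched, a hard stop; pressing down increases it. An over-centre spring resists with about 3 N at first, gives way past half travel and snaps the button in, where it stays.
- well_cover (a joint): travel of the sliding cover, m: 0 = fully shut over the well, 0.059 = fully open; it slides along the heater's +y to open (towards the dial) and -y to shut, with about 2 N of friction, and stays where it is left. It starts 0 to 0.010, nearly shut. Hard stop at either end.
- cover_rib (a point): centre of the top of the cover's push rib, moving with the cover; axes as the heater's. The cover is a grey plate 50 mm (x) by 60 mm (y), 4 mm thick, top at z = 66.5 mm in the heater's frame. The rib stands across its middle: 36 mm long in x, 10 mm thick in y, its top 14 mm above the plate (z = 80.5 mm).
- dial_pointer (a point): outer end of the pointer mark on top of the temperature-limit dial, 12.5 mm from the dial's axis. The dial is a black knob 36 mm across at the skirt and 17 mm high, on the deck, its axis at (-60, +88) mm in the heater's frame; it turns easily and must stay as it is set.
- tube15_0: loose 15 mL sample tube with a cap, 19 mm wide, 100 mm tall, standing in a hole of the heater's block with its upper 40 mm above the block (top about 0.134 m high); origin at the centre of its foot. Only a bystander: do not touch.
- tube15_1: loose 15 mL sample tube with a cap, 19 mm wide, 100 mm tall, standing in a hole of the heater's block with its upper 40 mm above the block (top about 0.134 m high); origin at the centre of its foot. Only a bystander: do not touch.
- tube15_2: loose 15 mL sample tube with a cap, 19 mm wide, 100 mm tall, standing in a hole of the heater's block with its upper 40 mm above the block (top about 0.134 m high); origin at the centre of its foot. Only a bystander: do not touch.
- petri_0: loose petri dish with lid, 90 mm across, 15 mm high, on the table to the left of the heater; origin at the centre of its underside. Bystander.
- petri_1: an equal petri dish, stacked on the first one. Bystander.
- marker_b: loose felt marker, 136 mm long, 13 mm thick, lying on the table along the right side of the heater; origin below its middle. Bystander.

How it is judged:
On the way, in this order (a step that is already met when the one before it is completed fails the run):
1. with the cover pushed off the well, the reset button is pressed in and latches (value of joint cutout_reset above 0.005 m and value of joint well_cover above 0.02 m), for 0.1 s.
2. the cover is pushed shut again (value of joint well_cover below 0.004 m), for 0.2 s.
At the end, for the whole second after the job is handed in: The reset button is latched in (at least 5 of its 6 mm), the cover is shut over the well to within 4 mm, the dial's pointer is within 4 mm of where it was and the tubes, dishes and marker within 15 mm of where they stood (value of joint cutout_reset above 0.005 m and value of joint well_cover below 0.004 m and not (distance of dial_pointer from where it was at the start of the episode above 0.004 m) and not (distance of tube15_0 from where it was at the start of the episode above 0.015 m) and not (distance of tube15_1 from where it was at the start of the episode above 0.015 m) and not (distance of tube15_2 from where it was at the start of the episode above 0.015 m) and not (distance of petri_0 from where it was at the start of the episode above 0.015 m) and not (distance of petri_1 from where it was at the start of the episode above 0.015 m) and not (distance of marker_b from where it was at the start of the episode above 0.015 m)); the robot touches nothing.
It fails at once if the cover's rib is taken between the fingers instead of being pushed (x of the grasp point in the frame of cover_rib between -0.025 and 0.025 m and y of the grasp point in the frame of cover_rib between -0.006 and 0.006 m and z of the grasp point in the frame of cover_rib between -0.03 and 0.012 m).
It fails at once if a tube, dish or marker is gripped or pressed with more than 6 N (contact force between the fingers and tube15_0 above 6 N or contact force between the fingers and tube15_1 above 6 N or contact force between the fingers and tube15_2 above 6 N or contact force between the fingers and petri_0 above 6 N or contact force between the fingers and petri_1 above 6 N or contact force between the fingers and marker_b above 6 N).
It fails at once if the limit dial is turned (pointer moved more than 4 mm) (distance of dial_pointer from where it was at the start of the episode above 0.004 m).
It fails at once if a tube, dish or the marker is lifted or displaced more than 15 mm (distance of any of tube15_0, tube15_1, tube15_2, petri_0, petri_1, marker_b from where it was at the start of the episode above 0.015 m).
It fails at once if the heater is struck or leaned on with more than 60 N (contact force between any of the fingers, the arm and dry_bath above 60 N).
It also fails if it takes over 48 s, if anything falls off the work surface, if the arm or the gripper's body presses on something with over 40 N, if the wrist force passes 120 N, or if a joint passes its speed limit or range.

## Robot

A 6-joint arm with a two-finger parallel gripper is mounted at the origin on a cart in front of the work surface, level with it; the furniture and walls round the work are solid. World frame = base frame: x ahead of the robot, y to its left, z up, the work surface at z = 0. Lengths are in m, angles in rad, forces in N, time in s.
With the tool pointing down it reaches from about 0.425 to 0.95 m from the base axis. Payload 3.5 kg.
Tool frame: the origin (TCP) lies at the very end of the fingers, on their centre line; the grasp point (between the pads) lies 19 mm behind it; z points along the fingers, y is the line along which they close (so a half turn about z gives the same grasp; the last joint's range is limited). The gripper opens to 85 mm and grips with 20 to 120 N. Pads are 22 mm wide; open, the fingers measure 114 mm over their backs; the gripper's body (76 mm by 85 mm) begins 54 mm behind the grasp point. The pads swing forward as they close: fully open they stand 13 mm farther back than shut.
Start: joints at [1.034, 0.286, 1.577, -0, 1.279, -0.15], TCP at [0.255, 0.625, 0.231] pointing down, gripper open.
Joint ranges: [-2.77, 2.77], [-0.9, 2.22], [0.21, 2.48], [-1.53, 4.67], [0.24, 2.81], [-2.84, 2.84]. Speed limits (rad/s): [2.79, 2.79, 3.14, 3.14, 3.14, 3.14].

## Interface

Orientations are given as a unit quaternion [w, x, y, z].
In Python, from station import telemetry, imaging, env, finder gives the robot as it stands.
- The arm moves only by the tool send_rows, never from a script. Its argument "motion" is a list of rows, each a list of 2 entries, a list of its own where there are three numbers: the shift along the tool's x, y, z in cm, then the turn about the tool's z in degrees. A call has 1 to 5 rows; each row shifts and turns the commanded pose from where the row before left it, along the tool's axes as they then stand; what a row does not reach is not made up. A row lasts 1/12 s, in which the tool goes at most 41.7 mm and 7.16 degrees, less where a joint would pass 70% of its speed; a pose out of reach is approached as far as the arm can. A call with a gripper value outside its range is refused whole. "fingers" is the finger opening in cm, from 0 to 8.54, set as the call begins (left out, the last holds). The fingers move at their own pace and stop on an object; the grip force is fixed at half the most. Time passes only in rows, so rows that do not move let the fingers close. It gives the time, the measured TCP pose, the force, the opening and the grip force at its end, in the units of the state.
- telemetry.state(): the state, without advancing time (a new reading comes with each control period).
- imaging.camera(name): name is "scene" or "top"; returns (picture, depth): 400x640x3 uint8, blue, green, red; 400x640 float32, m along the optical axis (not along the pixel's ray), 0 where there is no reading.
- imaging.calibration(name): a dict with "mtx" (3x3 intrinsics, pixels), "D" ([k1, k2, p1, p2, k3] as OpenCV has them; the pictures are not rectified), "rvec" (rotation vector, rad) and "tvec" (3), from world to camera coordinates, as OpenCV has them. Camera axes: x right, y down, z forward; pixel columns grow to the right and rows downward; lengths in m; the calibration is good to about 2 mm. A picture is of the moment at which its call begins. calibration takes no time and is no camera call.
- env.hand_in(): hands the job in; it is judged then, once.
Trained networks look in the newest picture that a camera, given by its name, has taken for a name from the list of things; names that differ only in an ending like _2 or _b are one class to them, and where a whole thing is asked for, a point or a joint stands for the part that bears it (a point fixed in the world has none). Each returns a list of dicts, best first, with "score" (0 to 1); they miss things now and then, are a little off and sometimes report something else, mostly with a low value. They report only what shows in the picture. A call takes as long as a camera call.
- finder.find_in(thing, camera): "point" ([column, row] in pixels, amid what is visible of it).
- finder.cut_out(thing, camera): "mask" (400x640 bool, what is visible of it) and "point" ([column, row] in pixels, amid what is visible of it).
- finder.landmark_of(thing, camera): "point" ([column, row] in pixels: a listed point, or the origin of a listed thing).
The state is a dict: "t": time; "q": joint angles; "qvel": joint speeds; "effort": joint torques, N m; "position": TCP position; "ee_rot": TCP orientation; "force": force on the tool from outside, world axes, zero at the start; "torque": the same for the moment, N m; "width": finger opening in m; "gripper_force": force on a finger pad.
Only numpy, scipy, OpenCV 4.12 (cv2) and the standard library are available. Lean on these libraries where they do the work, as an engineer would, in place of code of your own. Each camera call takes 0.05 s, during which the arm holds its last target. There are 200 camera calls.

## Working session

There is one attempt and no reset: what is moved stays moved. The work goes in short steps, Python scripts to look and compute and a tool call to move; the robot and the scene stay as the last step left them, time stands still between calls to the robot, and variables do not carry over. Pictures are saved under pics/ and viewed, at most 10 in all, crops included, and the job is handed in when it is done.

Besides the shell and the picture viewer there is one more tool, called after ">>>" by a JSON object that holds its "method" and its "body". send_rows: Moves the arm, as the interface text tells. Its arguments: {"type":"object","properties":{"motion":{"type":"array"},"fingers":{"type":"number"}},"required":["motion"]}

```bash
mkdir -p pics
cat > h.py <<'E'
import numpy as np, cv2
from station import telemetry, imaging, env, finder
def cal(c):
    k=imaging.calibration(c); R=cv2.Rodrigues(np.array(k["rvec"],float))[0]
    return np.array(k["mtx"],float),np.array(k["D"],float),R,np.array(k["tvec"],float).ravel()
def ray(c,p):
    K,D,R,t=cal(c); u=cv2.undistortPoints(np.array([[p]],float),K,D).ravel()
    return -R.T@t, R.T@np.array([u[0],u[1],1.])
def at_z(c,p,z):
    o,d=ray(c,p); return o+d*(z-o[2])/d[2]
def at_depth(c,p,dep):
    o,d=ray(c,p); v=dep[int(round(p[1])),int(round(p[0]))]; return o+d*v
def proj(c,P):
    k=imaging.calibration(c)
    return cv2.projectPoints(np.array(P,float).reshape(-1,3),np.array(k["rvec"],float),np.array(k["tvec"],float),np.array(k["mtx"],float),np.array(k["D"],float))[0].reshape(-1,2)
E
python3 - <<'E'
from h import *
s=telemetry.state(); print({k:np.round(v,3) for k,v in s.items()})
for c in("top","scene"):
    im,d=imaging.camera(c); cv2.imwrite(f"pics/{c}0.png",im); np.save(f"{c}0.npy",d)
    print(c,"cam at",np.round(ray(c,(320,200))[0],3))
    for n,z in(("dry_bath",0),("well_mouth",.062),("cover_rib",.0805),("dial_pointer",.079),("reset_top",.053)):
        for r in finder.landmark_of(n,c)[:2]: print(n,np.round(r["point"],1),round(r["score"],2),np.round(at_z(c,r["point"],z),4))
E
```

```text
{'t': np.float64(0.0), 'q': array([ 1.034,  0.287,  1.578,  0.   ,  1.279, -0.15 ]), 'qvel': array([-0.001, -0.   , -0.001, -0.002,  0.   ,  0.001]), 'effort': array([-2.0000e-03, -4.0600e+01, -2.9262e+01, -0.0000e+00,  6.0000e-03,
        0.0000e+00]), 'position': array([0.254, 0.625, 0.23 ]), 'ee_rot': array([-0.   ,  0.192,  0.981, -0.001]), 'force': array([-0.098,  0.163,  0.452]), 'torque': array([ 0.039,  0.011, -0.044]), 'gripper_force': np.float64(0.0), 'width': np.float64(0.085)}
top cam at [ 0.408 -0.112  0.931]
dry_bath [385.3 215.4] 0.64 [ 0.5282 -0.247   0.    ]
dry_bath [423.1 235.1] 0.28 [ 0.4834 -0.3305  0.    ]
well_mouth [423.2 234.1] 0.69 [ 0.4804 -0.3162  0.062 ]
cover_rib [423.9 235.7] 0.95 [ 0.4756 -0.3132  0.0805]
dial_pointer [357.6 243.7] 0.47 [ 0.4594 -0.1771  0.079 ]
scene cam at [ 0.117 -0.578  0.764]
dry_bath [354.  251.3] 0.68 [ 0.5301 -0.2448  0.    ]
well_mouth [303.  227.6] 0.69 [ 0.4666 -0.1676  0.062 ]
well_mouth [367.7 270.8] 0.63 [ 0.4838 -0.3171  0.062 ]
cover_rib [365.5 267.7] 0.8 [ 0.476  -0.3171  0.0805]
cover_rib [426.5 283.6] 0.36 [ 0.5264 -0.4099  0.0805]
dial_pointer [300.2 226.4] 0.48 [ 0.4563 -0.1718  0.079 ]
```

Run:
```python
from h import *
a=cv2.imread("pics/top0.png")[130:300,290:490]; cv2.imwrite("pics/top0c.png",cv2.resize(a,(800,680))[:600])
a=cv2.imread("pics/scene0.png")[150:330,240:480]; cv2.imwrite("pics/scene0c.png",cv2.resize(a,(800,600)))
```

```text
(no output)
```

View pics/top0c.png

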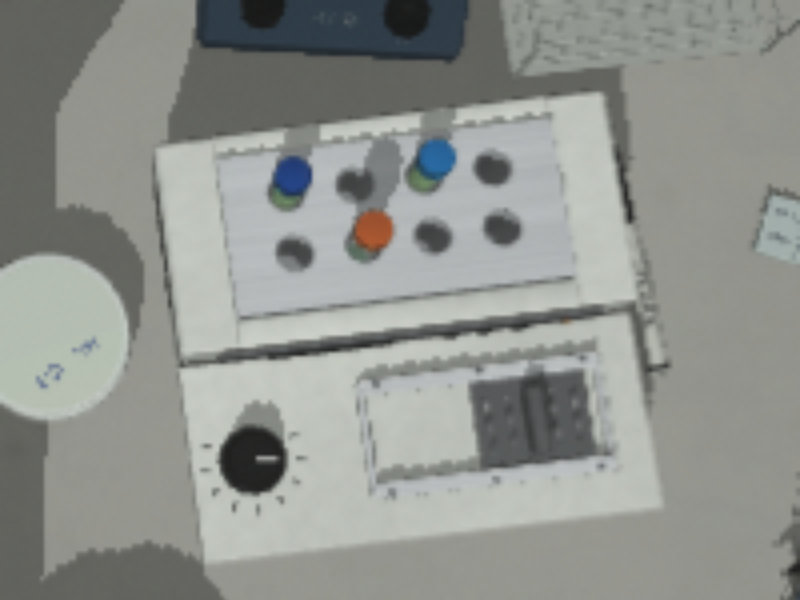

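View pics/scene0c.png

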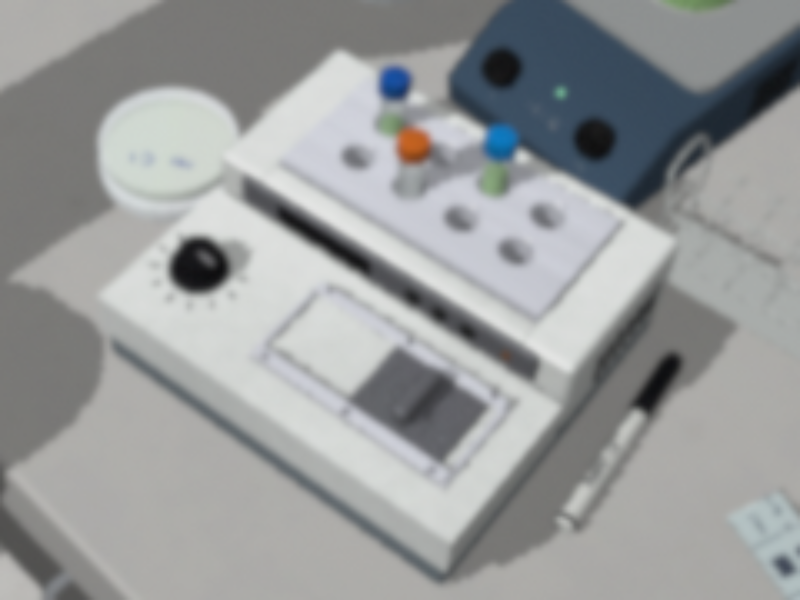

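The top crop shows the cover (480–595, 375–465) nearly shut with its rib at about (537, 415), and the dial at (253, 460). The scene crop agrees, with the marker to the right at (620, 440). Next I fit the heater pose to its corners in both views.

```bash
cat > fit.py <<'E'
from h import *
from scipy.optimize import least_squares
obs=[("top",(206,562),(-110,120,62)),("top",(663,505),(-110,-120,62)),("top",(157,147),(110,120,94)),("top",(603,94),(110,-120,94)),
("top",(253,460),(-60,88,79)),
("scene",(100,296),(-110,120,62)),("scene",(443,570),(-110,-120,62)),("scene",(340,50),(110,120,94)),("scene",(675,242),(110,-120,94))]
px=[np.array(p)/4+[290,130] if c=="top" else np.array(p)*.3+[240,150] for c,p,_ in obs]
def H(v,P): 
    c,s=np.cos(v[2]),np.sin(v[2]); P=np.array(P)/1000
    return np.array([v[0]+c*P[0]-s*P[1],v[1]+s*P[0]+c*P[1],P[2]])
def res(v): return np.concatenate([proj(c,H(v,P))[0]-p for (c,_,P),p in zip(obs,px)])
r=least_squares(res,[.53,-.246,.12],loss="soft_l1"); v=r.x
print("pose",np.round(v,4),np.degrees(v[2])); print(np.round(r.fun.reshape(-1,2),1).tolist())
np.save("pose.npy",v)
print("well",H(v,(-57,-65,62)))
c,s=np.cos(v[2]),np.sin(v[2])
for cam,p in(("top",(423.9,235.7)),("scene",(365.5,267.7)),("top",(290+537/4,130+400/4))):
    w=at_z(cam,p,.0805)-[v[0],v[1],0]; print("rib in heater",np.round([c*w[0]+s*w[1],-s*w[0]+c*w[1]],4))
for cam in("top","scene"):
    p=proj(cam,[H(v,P) for P in((-57,-65,62),(-28.5,-98,69),(-85.5,-98,69),(-28.5,27,69),(-85.5,27,69))])
    print(cam,np.round((p-[290,130])*4 if cam=="top" else (p-[240,150])/.3).tolist())
E
python3 fit.py
```

```text
pose [ 0.5241 -0.25    0.1071] 6.135816646444589
[[-0.7, 1.5], [0.1, 3.3], [-0.1, -0.8], [2.7, -0.2], [0.4, 0.8], [-1.8, 0.3], [0.6, -6.0], [0.0, -2.3], [2.7, -0.6]]
well [ 0.47436179 -0.32075829  0.062     ]
rib in heater [-0.055  -0.0576]
rib in heater [-0.055  -0.0615]
rib in heater [-0.0434 -0.06  ]
top [[542.0, 428.0], [600.0, 366.0], [617.0, 475.0], [362.0, 392.0], [377.0, 501.0]]
scene [[419.0, 418.0], [503.0, 409.0], [439.0, 484.0], [316.0, 285.0], [250.0, 351.0]]
```

```bash
python3 - <<'E'
s=open("fit.py").read()
s=s.replace('("scene",(443,570),(-110,-120,62))','("scene",(445,546),(-110,-120,62))')
s=s.replace('(675,242),(110,-120,94))]','''(675,242),(110,-120,94)),
("top",(597,352),(-26,-98,69)),("top",(613,468),(-88,-98,69)),("top",(359,380),(-26,27,69)),("top",(374,497),(-88,27,69)),
("scene",(517,402),(-26,-98,69)),("scene",(446,484),(-88,-98,69)),("scene",(328,287),(-26,27,69)),("scene",(260,355),(-88,27,69))]''')
open("fit.py","w").write(s)
E
python3 fit.py
python3 - <<'E'
from h import *
exec(open("fit.py").read().split("def res")[0])
v=np.load("pose.npy")
im,d=imaging.camera("top")
a=im[200:272,340:460]; a=cv2.resize(a,None,fx=6,fy=6,interpolation=cv2.INTER_CUBIC)
B=[(-26,-98,69),(-88,-98,69),(-88,27,69),(-26,27,69)]
C=[(-32,-95,66.5),(-82,-95,66.5),(-82,-35,66.5),(-32,-35,66.5)]
for Q,col in((B,(0,0,255)),(C,(0,255,0))):
    p=(proj("top",[H(v,q) for q in Q])-[340,200]+.5)*6
    cv2.polylines(a,[p.astype(int)],True,col,1)
cv2.imwrite("pics/o.png",a)
E
```

```text
pose [ 0.5273 -0.2499  0.1191] 6.8254843798438865
[[-0.1, 0.6], [0.5, 1.0], [-0.7, -1.6], [1.9, -2.2], [0.8, -0.3], [-0.5, 0.1], [2.4, -0.2], [0.1, -2.9], [3.5, -2.4], [0.5, 0.2], [1.5, 0.7], [0.7, 0.4], [1.3, 0.7], [-1.6, -0.3], [-0.8, -0.4], [-1.5, -2.1], [-2.4, -0.9]]
well [ 0.47842127 -0.32125875  0.062     ]
rib in heater [-0.0588 -0.0566]
rib in heater [-0.0589 -0.0606]
rib in heater [-0.0473 -0.0592]
top [[543.0, 420.0], [600.0, 358.0], [618.0, 466.0], [362.0, 386.0], [378.0, 495.0]]
scene [[425.0, 414.0], [509.0, 404.0], [446.0, 479.0], [320.0, 283.0], [255.0, 349.0]]
```

View pics/o.png

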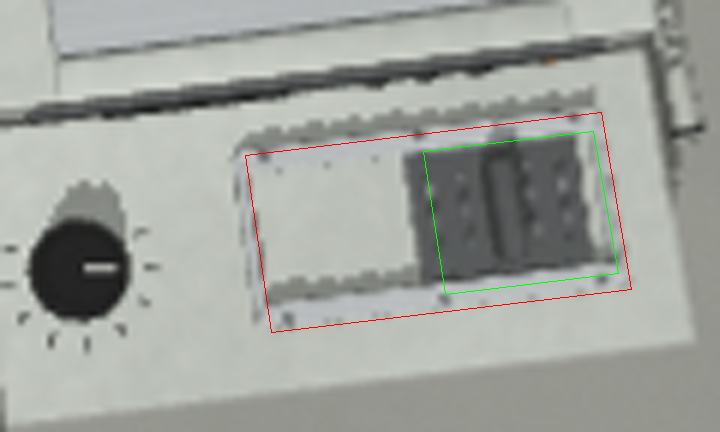

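The overlay puts the fitted frame about 8 px (1.3 image px) right of and below the true rails. I'll correct the pixel-centre shift and fit each camera separately.

```bash
python3 - <<'E'
s=open("fit.py").read()
s=s.replace('np.array(p)/4+[290,130]','(np.array(p)+.5)/4-.5+[290,130]').replace('np.array(p)*.3+[240,150]','(np.array(p)+.5)*.3-.5+[240,150]')
s=s.split("print(\"well\"")[0]+'''print("well",H(v,(-57,-65,62)))
for cam in("top","scene"):
    I=[i for i,o in enumerate(obs) if o[0]==cam]
    f=lambda v:np.concatenate([proj(cam,H(v,obs[i][2]))[0]-px[i] for i in I])
    q=least_squares(f,v,loss="soft_l1"); print(cam,q.x,"well",H(q.x,(-57,-65,62)),"cost",q.cost); print(np.round(q.fun.reshape(-1,2),1).tolist())
'''
open("fit.py","w").write(s)
E
python3 fit.py
python3 - <<'E'
from h import *
d=np.load("top0.npy"); v=np.load("pose.npy")
from fit import H
for P in((-100,0,62),(-57,0,62),(-57,-80,66.5),(0,0,94),(-57,-20,62),(0,-100,94),(-57,50,62)):
    w=H(v,P); p=proj("top",w)[0]; print(P,np.round(at_depth("top",p,d),4))
E
```

```text
pose [ 0.5277 -0.2491  0.1194] 6.842868159016715
[[-0.1, 0.7], [0.4, 1.1], [-0.8, -1.4], [1.8, -2.1], [0.8, -0.1], [-0.3, 0.1], [2.6, -0.4], [0.3, -2.9], [3.6, -2.5], [0.4, 0.3], [1.5, 0.9], [0.6, 0.5], [1.2, 0.9], [-1.5, -0.4], [-0.6, -0.5], [-1.3, -2.2], [-2.2, -1.0]]
well [ 0.47889302 -0.32043293  0.062     ]
top [ 0.52840662 -0.24747718  0.1243241 ] well [ 0.47990683 -0.31904372  0.062     ] cost 5.162389583163827
[[-0.6, 0.7], [-0.2, 0.5], [-1.8, -1.4], [0.7, -2.6], [0.1, -0.2], [-0.3, -0.2], [0.9, 0.3], [-0.1, 0.3], [0.6, 0.6]]
scene [ 0.52694476 -0.25085425  0.11808605] well [ 0.47799948 -0.32211686  0.062     ] cost 11.420682685529046
[[0.0, 0.8], [3.0, 0.6], [0.8, -2.3], [4.1, -1.6], [-1.1, 0.5], [-0.2, 0.5], [-0.9, -1.4], [-1.9, -0.2]]
pose [ 0.5277 -0.2491  0.1194] 6.842868159016715
[[-0.1, 0.7], [0.4, 1.1], [-0.8, -1.4], [1.8, -2.1], [0.8, -0.1], [-0.3, 0.1], [2.6, -0.4], [0.3, -2.9], [3.6, -2.5], [0.4, 0.3], [1.5, 0.9], [0.6, 0.5], [1.2, 0.9], [-1.5, -0.4], [-0.6, -0.5], [-1.3, -2.2], [-2.2, -1.0]]
well [ 0.47889302 -0.32043293  0.062     ]
top [ 0.52840662 -0.24747718  0.1243241 ] well [ 0.47990683 -0.31904372  0.062     ] cost 5.162389583163827
[[-0.6, 0.7], [-0.2, 0.5], [-1.8, -1.4], [0.7, -2.6], [0.1, -0.2], [-0.3, -0.2], [0.9, 0.3], [-0.1, 0.3], [0.6, 0.6]]
scene [ 0.52694476 -0.25085425  0.11808605] well [ 0.47799948 -0.32211686  0.062     ] cost 11.420682685529046
[[0.0, 0.8], [3.0, 0.6], [0.8, -2.3], [4.1, -1.6], [-1.1, 0.5], [-0.2, 0.5], [-0.9, -1.4], [-1.9, -0.2]]
(-100, 0, 62) [ 0.4285 -0.2615  0.0591]
(-57, 0, 62) [ 0.4711 -0.2558  0.0625]
(-57, -80, 66.5) [ 0.4806 -0.3352  0.0671]
(0, 0, 94) [ 0.5282 -0.2496  0.0909]
(-57, -20, 62) [ 0.4735 -0.2757  0.0621]
(0, -100, 94) [ 0.5408 -0.3505  0.0867]
(-57, 50, 62) [ 0.4652 -0.2062  0.0623]
```

Pose holds up: deck depth reads 0.0625, and well at about (0.480, −0.320), yaw about 7.0°, from both views. Starting the transfer, high, with the fingers closing and the tool turning to heater alignment.

>>> {"method": "send_rows", "body": {"motion": [[[-3,0,0],-5.8],[[-3,0,0],-5.8],[[-3,0,0],-5.8],[[-3,0,0],-5.8],[[-3,0,0],-5.8]], "fingers": 0}}

```text
t: 1.07
position: [0.4018, 0.5973, 0.2316]
ee_rot: [0.0, -0.062, 0.998, -0.0]
force: [-0.4, 0.7, -0.2]
width: 0.0254
gripper_force: 0.0
```

>>> {"method": "send_rows", "body": {"motion": [[[0,-4,0],0],[[0,-4,0],0],[[0,-4,0],0],[[0,-4,0],0],[[0,-4,0],0]]}}

```text
t: 1.48
position: [0.4244, 0.3976, 0.2312]
ee_rot: [0.0, -0.06, 0.998, -0.0]
force: [0.8, -0.2, 0.9]
width: 0.0001
gripper_force: 0.0
```

>>> {"method": "send_rows", "body": {"motion": [[[0,-4,0],0],[[0,-4,0],0],[[0,-4,0],0],[[0,-4,0],0],[[0,-4,0],0]]}}

```text
t: 1.9
position: [0.448, 0.199, 0.2317]
ee_rot: [0.001, -0.06, 0.998, 0.0]
force: [2.0, 1.1, 0.1]
width: -0.0
gripper_force: 0.0
```

>>> {"method": "send_rows", "body": {"motion": [[[0,-4,0],0],[[0,-4,0],0],[[0,-4,0],0],[[0,-4,0],0],[[0,-4,0],0]]}}

```text
t: 2.32
position: [0.4719, 0.0003, 0.2318]
ee_rot: [0.001, -0.06, 0.998, -0.0]
force: [0.3, 0.3, -0.1]
width: 0.0
gripper_force: 0.0
```

>>> {"method": "send_rows", "body": {"motion": [[[0.8,-4,0],0],[[0.8,-4,0],0],[[0.8,-4,0],0],[[0.8,-4,0],0],[[0,-4,0],0]]}}

```text
t: 2.73
position: [0.4629, -0.2022, 0.2317]
ee_rot: [0.0, -0.059, 0.998, -0.0]
force: [1.3, 0.1, -0.1]
width: -0.0001
gripper_force: 0.0
```

>>> {"method": "send_rows", "body": {"motion": [[[0,-4,0],0],[[0,-4,0],0],[[0,-4,0],0],[[0,-2.1,2],0],[[0,0,2],0]]}}

```text
t: 3.15
position: [0.4816, -0.3458, 0.1929]
ee_rot: [0.002, -0.058, 0.998, -0.003]
force: [-0.2, -0.1, -1.1]
width: -0.0001
gripper_force: 0.0
```

>>> {"method": "send_rows", "body": {"motion": [[[0,0,2],0],[[0,0,2],0],[[0,0,1.5],0],[[0,0,1],0],[[0,0,0],0]]}}

```text
t: 3.57
position: [0.4796, -0.339, 0.1236]
ee_rot: [-0.002, -0.06, 0.998, 0.002]
force: [-0.1, 0.5, -0.6]
width: -0.0002
gripper_force: 0.0
```

```bash
cat > hf.py <<'E'
from h import *
V=np.array([.528,-.2485,.122])
def toh(p):
    c,s=np.cos(V[2]),np.sin(V[2]); d=np.array(p)-[V[0],V[1],0]
    return np.round(1000*np.array([c*d[0]+s*d[1],-s*d[0]+c*d[1],d[2]]),1)
def toW(P):
    c,s=np.cos(V[2]),np.sin(V[2]); P=np.array(P)/1000
    return np.array([V[0]+c*P[0]-s*P[1],V[1]+s*P[0]+c*P[1],P[2]])
E
python3 - <<'E'
from hf import *
s=telemetry.state(); tcp=s["position"]; print("tcp heater",toh(tcp),tcp,s["ee_rot"])
t=[]
for c in("top","scene"):
    im,d=imaging.camera(c)
    p=proj(c,[tcp])[0]; print(c,"tcp px",p)
    for r in finder.landmark_of("cover_rib",c)[:1]: print(r["score"],toh(at_z(c,r["point"],.0805)))
    x,y=[int(k) for k in p]; f=5
    a=cv2.resize(im[y-55:y+55,x-40:x+40],None,fx=f,fy=f,interpolation=cv2.INTER_CUBIC)
    cv2.drawMarker(a,tuple(int(k) for k in (p-[x-40,y-55]+.5)*f),(0,0,255),0,15,1)
    for P in((-57,-65,62),(-88,-98,69),(-26,-98,69)):
        cv2.circle(a,tuple(int(k) for k in (proj(c,[toW(P)])[0]-[x-40,y-55]+.5)*f),4,(0,255,0),1)
    t.append(a)
cv2.imwrite("pics/b.png",np.hstack(t))
E
```

```text
tcp heater [-59.1 -84.  123.6] [ 0.47957883 -0.33904546  0.12360869] [-0.00163893 -0.05960525  0.99821898  0.00184054]
top tcp px [442.3801105 231.8832601]
0.58 [-64.5 -60.1  80.5]
scene tcp px [378.84564869 260.26742498]
0.85 [-60.2 -59.2  80.5]
```

View pics/b.png

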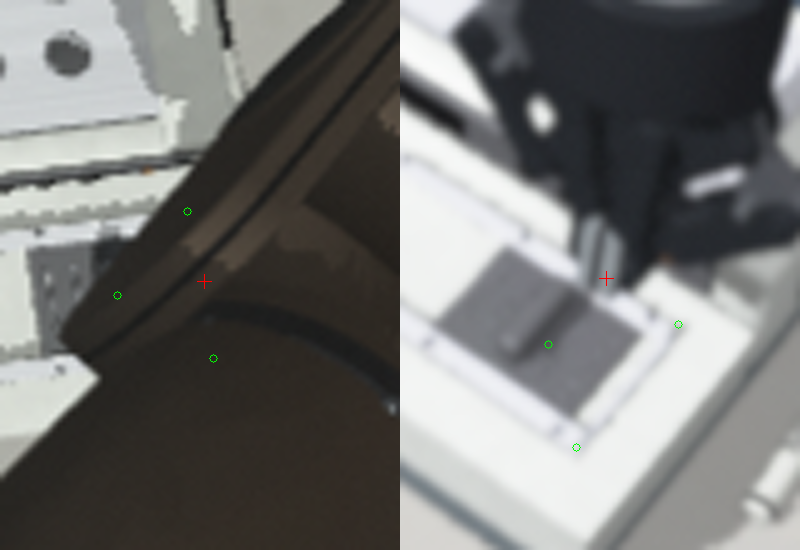

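The scene view shows the fingertips at about (605, 290), hovering behind the rib at (540, 320), within about 2 mm of prediction. Descending on the −y side of the rib.

>>> {"method": "send_rows", "body": {"motion": [[[-0.2,-0.3,1.5],0],[[0,0,1.5],0],[[0,0,1],0],[[0,0,0.6],0],[[0,0,0.4],0]]}}

```text
t: 4.18
position: [0.4831, -0.3428, 0.076]
ee_rot: [-0.0, -0.06, 0.998, 0.0]
force: [0.4, -1.1, -0.7]
width: -0.0001
gripper_force: 0.0
```

>>> {"method": "send_rows", "body": {"motion": [[[0,0,0],0],[[0,0,0],0],[[0,0,0],0]]}}

```text
t: 4.43
position: [0.4836, -0.3434, 0.0772]
ee_rot: [0.001, -0.06, 0.998, -0.001]
force: [-0.8, 0.4, 0.4]
width: -0.0001
gripper_force: 0.0
```

Run:
```python
from hf import *
s=telemetry.state(); print("tcp heater",toh(s["position"]),s["force"])
```

```text
tcp heater [-55.6 -88.8  77.2] [-0.80147115  0.36368349  0.37198463]
```

>>> {"method": "send_rows", "body": {"motion": [[[0,0,0.5],0],[[0,0.5,0],0],[[0,0.5,0],0],[[0,0.5,0],0],[[0,0.5,0],0]]}}

```text
t: 4.85
position: [0.4808, -0.3231, 0.0715]
ee_rot: [0.0, -0.06, 0.998, -0.001]
force: [-0.0, -3.0, -0.9]
width: -0.0002
gripper_force: 1.0
```

>>> {"method": "send_rows", "body": {"motion": [[[0,0.6,0],0],[[0,0.6,0],0],[[0,0.6,0],0],[[0,0.6,0],0],[[0,0.6,0],0]]}}

```text
t: 5.27
position: [0.4772, -0.2928, 0.0715]
ee_rot: [0.0, -0.06, 0.998, -0.0]
force: [-1.4, -2.2, 0.6]
width: 0.0001
gripper_force: 1.2
```

>>> {"method": "send_rows", "body": {"motion": [[[0,0.4,0],0],[[0,0.3,0],0],[[0,0.2,0],0],[[0,0,0],0],[[0,0,0],0]]}}

```text
t: 5.68
position: [0.4761, -0.2839, 0.0713]
ee_rot: [-0.0, -0.06, 0.998, 0.001]
force: [-0.4, 0.3, 1.1]
width: 0.0003
gripper_force: 0.2
```

Run:
```python
from hf import *
s=telemetry.state(); print("tcp heater",toh(s["position"]),s["force"])
```

```text
tcp heater [-55.8 -28.8  71.3] [-0.35981484  0.28320317  1.07445262]
```

>>> {"method": "send_rows", "body": {"motion": [[[0,0.2,0],0],[[0,0.1,0],0],[[0,0.1,0],0],[[0,0,0],0]]}}

```text
t: 6.02
position: [0.4757, -0.2804, 0.0713]
ee_rot: [0.0, -0.06, 0.998, -0.0]
force: [0.3, -1.6, 0.4]
width: -0.0003
gripper_force: 0.8
```

Run:
```python
from hf import *
s=telemetry.state(); print("tcp heater",toh(s["position"]),s["force"])
```

```text
tcp heater [-55.8 -25.3  71.3] [ 0.29549992 -1.64713124  0.36491581]
```

>>> {"method": "send_rows", "body": {"motion": [[[0,-1,0],0],[[0,-2,-2],0],[[0,-1,-2],0],[[0,0,-2],0],[[0,0,0],0]]}}

```text
t: 6.43
position: [0.4825, -0.3229, 0.1358]
ee_rot: [0.003, -0.059, 0.998, -0.002]
force: [-0.0, 0.8, 0.6]
width: 0.0002
gripper_force: 0.0
```

Run:
```python
from hf import *
s=telemetry.state(); tcp=s["position"]; print("tcp heater",toh(tcp))
c="scene"; im,d=imaging.camera(c); f=6
for n,z in(("reset_top",.053),("well_mouth",.062),("cover_rib",.0805)):
    for r in finder.landmark_of(n,c)[:2]: print(n,r["point"],round(r["score"],2),toh(at_z(c,r["point"],z)))
a=cv2.resize(im[215:315,300:430],None,fx=f,fy=f,interpolation=cv2.INTER_CUBIC)
for P in((-57,-65,62),(-88,-98,69),(-26,-98,69),(-76,-88,62),(-38,-88,62),(-76,-42,62),(-57,-65,53)):
    cv2.circle(a,tuple(int(k) for k in (proj(c,[toW(P)])[0]-[300,215]+.5)*f),4,(0,255,0),1)
cv2.drawMarker(a,tuple(int(k) for k in (proj(c,[tcp])[0]-[300,215]+.5)*f),(0,0,255),0,15,1)
cv2.imwrite("pics/c.png",a)
```

```text
tcp heater [-54.2 -68.3 135.8]
well_mouth [365.1, 269.6] 0.63 [-53.1 -57.7  62. ]
cover_rib [341.8, 253.2] 0.68 [-61.7 -11.8  80.5]
```

View pics/c.png

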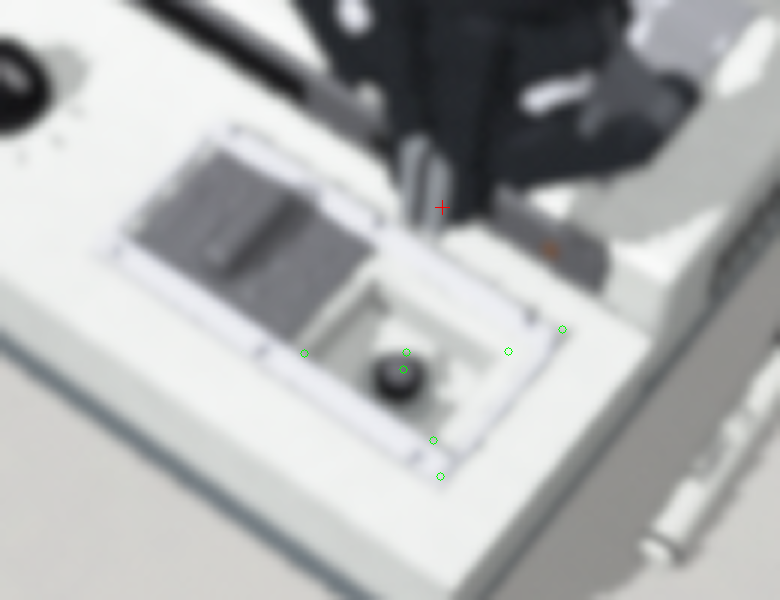

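The well is open: button top at (400, 372) against a predicted (403, 369), cover stowed left with its rib at (260, 235). Centering and descending.

>>> {"method": "send_rows", "body": {"motion": [[[0,0,1.5],0],[[0,0,1.5],0],[[0,0,1.5],0],[[0,0,1],0],[[0,0,0],0]]}}

```text
t: 7.05
position: [0.4782, -0.3178, 0.0721]
ee_rot: [-0.003, -0.06, 0.998, 0.003]
force: [-0.2, -0.9, -0.9]
width: 0.0003
gripper_force: 0.0
```

Run:
```python
from hf import *
s=telemetry.state(); print("tcp heater",toh(s["position"]),s["force"])
```

```text
tcp heater [-57.9 -62.7  72.1] [-0.22725241 -0.87623091 -0.86505239]
```

>>> {"method": "send_rows", "body": {"motion": [[[0,0,0],0],[[0,0,0],0],[[0,0,0],0],[[0,0,0],0]]}}

```text
t: 7.38
position: [0.481, -0.3206, 0.0774]
ee_rot: [0.001, -0.06, 0.998, -0.001]
force: [0.3, -0.0, 0.4]
width: 0.0001
gripper_force: 0.0
```

Run:
```python
from hf import *
s=telemetry.state(); print("tcp heater",toh(s["position"]),s["force"])
```

```text
tcp heater [-55.5 -65.8  77.4] [ 0.32308259 -0.01421712  0.36654064]
```

>>> {"method": "send_rows", "body": {"motion": [[[0.1,0,0.6],0],[[0,0,0.6],0],[[0,0,0.4],0],[[0,0,0.3],0],[[0,0,0.2],0]]}}

```text
t: 7.8
position: [0.479, -0.3199, 0.0544]
ee_rot: [-0.0, -0.06, 0.998, 0.0]
force: [1.0, 0.5, -0.2]
width: -0.0001
gripper_force: 0.0
```

>>> {"method": "send_rows", "body": {"motion": [[[0,0,0.2],0],[[0,0,0.2],0],[[0,0,0.2],0],[[0,0,0.1],0],[[0,0,0],0]]}}

```text
t: 8.22
position: [0.4794, -0.3201, 0.048]
ee_rot: [-0.0, -0.06, 0.998, 0.0]
force: [-1.0, -0.5, -0.4]
width: -0.0001
gripper_force: 0.0
```

Run:
```python
from hf import *
s=telemetry.state(); print("tcp heater",toh(s["position"]),s["force"])
```

```text
tcp heater [-57.  -65.2  48. ] [-0.9810022  -0.45843359 -0.35029154]
```

>>> {"method": "send_rows", "body": {"motion": [[[0,0,0.1],0],[[0,0,0.1],0],[[0,0,0],0]]}}

```text
t: 8.47
position: [0.4796, -0.3204, 0.0471]
ee_rot: [0.0, -0.06, 0.998, -0.0]
force: [-0.3, 0.8, 3.8]
width: -0.0001
gripper_force: 1.9
```

>>> {"method": "send_rows", "body": {"motion": [[[0,0,0.1],0],[[0,0,0],0],[[0,0,0],0]]}}

```text
t: 8.72
position: [0.4797, -0.3204, 0.047]
ee_rot: [-0.0, -0.06, 0.998, 0.0]
force: [-2.4, 2.4, 8.4]
width: -0.0002
gripper_force: 4.4
```

Hard stop felt at z = 0.047 with 8 N, as the latched height requires. Lifting over the rib to its +y side and checking.

>>> {"method": "send_rows", "body": {"motion": [[[0,0,-1.5],0],[[0,0,-2],0],[[0,0,-2],0],[[0,0,-1.5],0],[[0,1.5,0],0]]}}

```text
t: 9.13
position: [0.48, -0.3087, 0.1196]
ee_rot: [0.003, -0.059, 0.998, -0.004]
force: [1.1, 0.2, 1.7]
width: -0.0002
gripper_force: 0.0
```

>>> {"method": "send_rows", "body": {"motion": [[[0,2,0],0],[[0,2,0],0],[[0,2,0],0],[[0,1.2,0],0],[[0,0,0],0]]}}

```text
t: 9.55
position: [0.4679, -0.2307, 0.1138]
ee_rot: [-0.001, -0.061, 0.998, 0.001]
force: [-0.5, 0.5, -0.4]
width: 0.0001
gripper_force: 0.0
```

>>> {"method": "send_rows", "body": {"motion": [[[0,0,0],0],[[0,0,0],0],[[0,0,0],0]]}}

```text
t: 9.8
position: [0.4693, -0.2347, 0.1154]
ee_rot: [0.0, -0.059, 0.998, -0.0]
force: [-0.8, -0.1, 0.9]
width: 0.0
gripper_force: 0.0
```

Run:
```python
from hf import *
s=telemetry.state(); tcp=s["position"]; print("tcp heater",toh(tcp))
c="scene"; im,d=imaging.camera(c); f=6
for n,z in(("reset_top",.047),("cover_rib",.0805)):
    for r in finder.landmark_of(n,c)[:2]: print(n,r["point"],round(r["score"],2),toh(at_z(c,r["point"],z)))
a=cv2.resize(im[215:315,280:410],None,fx=f,fy=f,interpolation=cv2.INTER_CUBIC)
for P in((-57,-65,53),(-57,-65,47),(-57,-6,80.5)):
    cv2.circle(a,tuple(int(k) for k in (proj(c,[toW(P)])[0]-[280,215]+.5)*f),4,(0,255,0),1)
cv2.drawMarker(a,tuple(int(k) for k in (proj(c,[tcp])[0]-[280,215]+.5)*f),(0,0,255),0,15,1)
cv2.imwrite("pics/d.png",a)
```

```text
tcp heater [-56.6  20.9 115.4]
reset_top [366.7, 275.0] 0.59 [-52.1 -61.8  47. ]
cover_rib [342.0, 252.9] 0.9 [-61.  -11.7  80.5]
```

View pics/d.png

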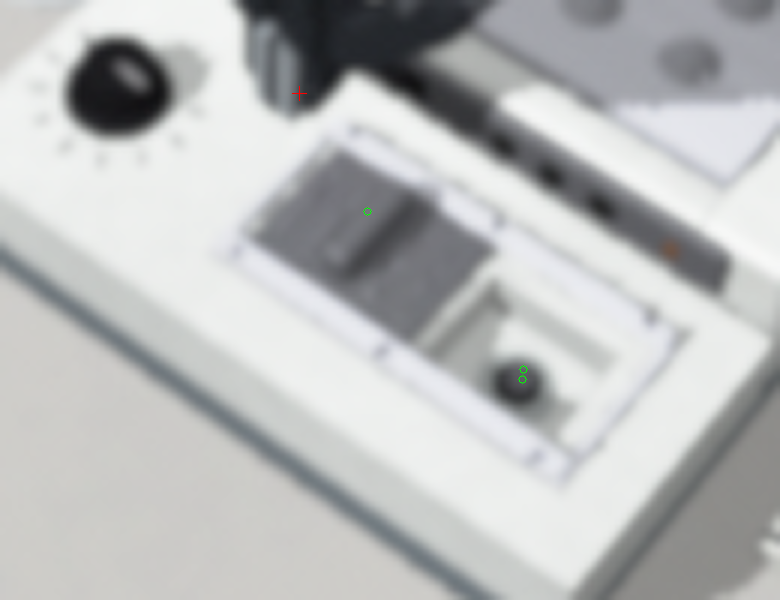

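The button now sits lower in the well at (520, 380). The rib is at (385, 240) and the fingers are clear on its +y side, well away from the dial at (118, 85). Descending and pushing shut.

>>> {"method": "send_rows", "body": {"motion": [[[0,0,1.5],0],[[0,0,1.2],0],[[0,0,0.8],0],[[0,0,0.5],0],[[0,0,0.3],0]]}}

```text
t: 10.37
position: [0.4685, -0.2335, 0.071]
ee_rot: [-0.001, -0.06, 0.998, 0.001]
force: [-0.2, -0.5, 0.1]
width: -0.0001
gripper_force: 0.0
```

>>> {"method": "send_rows", "body": {"motion": [[[0,-0.4,0],0],[[0,-0.6,0],0],[[0,-0.6,0],0],[[0,-0.6,0],0],[[0,-0.6,0],0]]}}

```text
t: 10.78
position: [0.4727, -0.262, 0.0727]
ee_rot: [0.0, -0.059, 0.998, 0.0]
force: [0.1, 3.1, 0.2]
width: -0.0
gripper_force: 1.2
```

>>> {"method": "send_rows", "body": {"motion": [[[0,-0.6,0],0],[[0,-0.6,0],0],[[0,-0.6,0],0],[[0,-0.6,0],0],[[0,-0.4,0],0]]}}

```text
t: 11.2
position: [0.476, -0.2904, 0.0726]
ee_rot: [0.0, -0.059, 0.998, -0.0]
force: [1.8, 3.5, 0.5]
width: 0.0004
gripper_force: 1.3
```

>>> {"method": "send_rows", "body": {"motion": [[[0,-0.3,0],0],[[0,-0.2,0],0],[[0,-0.1,0],0],[[0,0,0],0]]}}

```text
t: 11.53
position: [0.4767, -0.2958, 0.0726]
ee_rot: [0.0, -0.06, 0.998, -0.0]
force: [0.0, 0.8, 1.5]
width: -0.0002
gripper_force: 0.6
```

Run:
```python
from hf import *
s=telemetry.state(); print("tcp heater",toh(s["position"]),s["force"])
```

```text
tcp heater [-56.7 -40.7  72.6] [0.00613307 0.81521903 1.51096895]
```

>>> {"method": "send_rows", "body": {"motion": [[[0,-0.2,0],0],[[0,-0.2,0],0],[[0,-0.1,0],0],[[0,0,0],0]]}}

```text
t: 11.87
position: [0.4772, -0.3007, 0.0725]
ee_rot: [0.0, -0.06, 0.998, -0.0]
force: [0.4, 2.2, 2.7]
width: 0.0002
gripper_force: 1.0
```

>>> {"method": "send_rows", "body": {"motion": [[[0,-0.1,0],0],[[0,-0.1,0],0],[[0,0,0],0]]}}

```text
t: 12.12
position: [0.4774, -0.3026, 0.0725]
ee_rot: [0.0, -0.06, 0.998, -0.0]
force: [1.5, 2.5, 2.4]
width: -0.0003
gripper_force: 1.1
```

>>> {"method": "send_rows", "body": {"motion": [[[0,-0.1,0],0],[[0,-0.1,0],0],[[0,0,0],0]]}}

```text
t: 12.37
position: [0.4775, -0.303, 0.0724]
ee_rot: [-0.0, -0.059, 0.998, 0.002]
force: [1.2, 6.1, 5.4]
width: 0.0
gripper_force: 3.8
```

>>> {"method": "send_rows", "body": {"motion": [[[0,-0.1,0],0],[[0,-0.1,0],0],[[0,0,0],0]]}}

```text
t: 12.62
position: [0.4775, -0.3033, 0.0724]
ee_rot: [-0.001, -0.059, 0.998, 0.004]
force: [0.6, 11.2, 9.0]
width: -0.0001
gripper_force: 6.6
```

The cover hit its hard stop: force rose to 11 N with no further travel. Backing off and lifting clear.

>>> {"method": "send_rows", "body": {"motion": [[[0,0.5,0],0],[[0,0.5,0],0],[[0,0,-1],0],[[0,0,-2],0],[[0,0,-2],0]]}}

```text
t: 13.03
position: [0.4756, -0.2963, 0.1222]
ee_rot: [-0.001, -0.06, 0.998, 0.0]
force: [0.6, -0.6, -0.1]
width: 0.0004
gripper_force: 0.0
```

>>> {"method": "send_rows", "body": {"motion": [[[0,2,-3],0],[[0,2,-3],0],[[0,0,-2],0],[[0,0,0],0],[[0,0,0],0]]}}

```text
t: 13.45
position: [0.4724, -0.2576, 0.2043]
ee_rot: [0.001, -0.06, 0.998, -0.002]
force: [-0.2, 0.6, -0.6]
width: 0.0002
gripper_force: 0.0
```

>>> {"method": "send_rows", "body": {"motion": [[[0,0,0],0],[[0,0,0],0],[[0,0,0],0],[[0,0,0],0],[[0,0,0],0]]}}

```text
t: 13.87
position: [0.4714, -0.2566, 0.2012]
ee_rot: [-0.001, -0.059, 0.998, 0.001]
force: [-0.3, 0.0, -0.8]
width: -0.0003
gripper_force: 0.0
```

Run:
```python
from hf import *
s=telemetry.state(); print(toh(s["position"]),s["force"])
im,d=imaging.camera("scene"); a=im[150:330,240:480]; cv2.imwrite("pics/e.png",cv2.resize(a,(800,600)))
for r in finder.landmark_of("cover_rib","scene")[:2]: print(r["point"],r["score"],toh(at_z("scene",r["point"],.0805)))
```

```text
[-57.2  -1.2 201.2] [-0.31992169  0.03153259 -0.7727601 ]
[368.7, 268.1] 0.92 [-57.2 -66.5  80.5]
```

View pics/e.png

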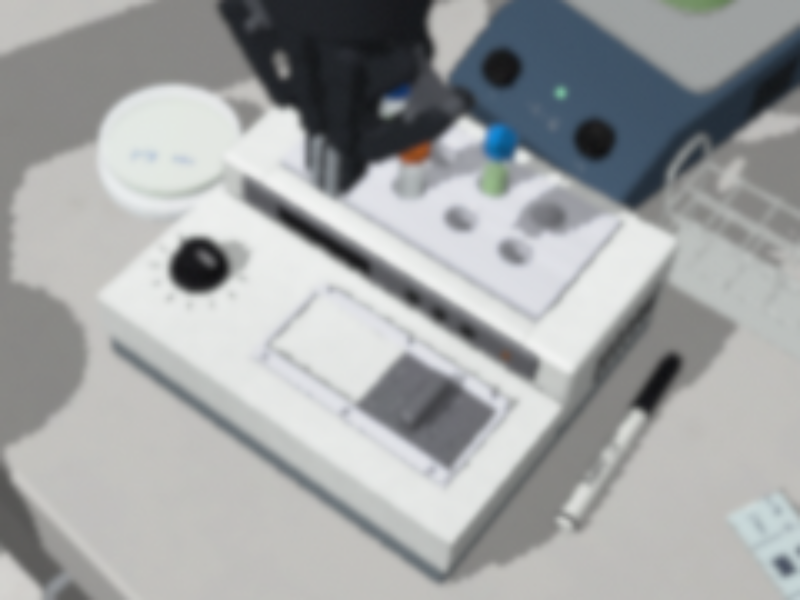

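The cover is fully shut with its rib at about y = −66 mm, the expected shut position. The dial at (200, 265) and the bystanders look unchanged, and the arm is clear.

```bash
python3 -c "
from station import env
print(env.hand_in())"
```

```text
the job is handed in; nothing more can be done
None
```

I slid the cover open, pressed the reset button to its hard stop at latched height, pushed the cover fully shut and handed the job in at about 14 s. The dial and the things beside the heater look unmoved; the hand-in returned no verdict.

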